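# Hang the yellow chip guard on its post

## Robot

A 6-joint arm with a two-finger parallel gripper is mounted at the origin on the work surface. World frame = base frame: x ahead of the robot, y to its left, z up, the work surface at z = 0. Lengths are in mm, angles in rad, forces in N, time in s.
With the tool pointing down it reaches from about 350 to 775 mm from the base axis. Payload 7.3 kg.
Tool frame: the origin (TCP) lies at the very end of the fingers, on their centre line; the grasp point (between the pads) lies 19 mm behind it (bot.grip_point_offset is the distance from the TCP to the grasp point, in mm); z points along the fingers, y is the line along which they close (so a half turn about z gives the same grasp; the last joint's range is limited). The gripper opens to 92 mm and grips with 3 to 60 N. Pads are 19 mm wide; open, the fingers measure 130 mm over their backs; the gripper's body (75 mm by 190 mm) begins 47 mm behind the grasp point.
Start: joints at [1.075, 0.342, 1.524, -0, 1.275, -0.146], TCP at [179.909, 493.232, 226.741] pointing down, gripper open.
Joint ranges: [-2.53, 2.53], [-0.77, 2.02], [0.04, 2.7], [-1, 4.14], [0.28, 2.66], [-3.11, 3.11]. Speed limits (rad/s): [2.57, 2.57, 3.14, 3.14, 3.14, 3.14].

## Interface

Orientations are given as [roll, pitch, yaw] about the fixed x, y, z axes, in that order (R = Rz(yaw) Ry(pitch) Rx(roll)).
In Python, from plant import bot gives the robot as it stands. The module is installed in compiled form; this text tells all that it offers.
- The arm moves only by the shell command python3 -m jog 'ROWS' [OPENING]. ROWS is JSON, a list of rows, each a list of 6 numbers: the shift along the tool's x, y, z in mm, then the turn, a rotation vector about the tool's x, y, z in rad. In form: [[dx, dy, dz, rx, ry, rz], ...]. A call has 1 to 12 rows; each row shifts and turns the commanded pose from where the row before left it, along the tool's axes as they then stand; what a row does not reach is not made up. A row lasts 1/10 s, in which the tool goes at most 50 mm and 8.59 degrees, less where a joint would pass 70% of its speed; a pose out of reach is approached as far as the arm can. A call with a gripper value outside its range is refused whole. OPENING is the opening in per cent of the stroke, from 0 (shut) to 100 (fully open), set as the call begins (- or left out, the last holds). The fingers move at their own pace and stop on an object; the grip force is fixed at half the most. Time passes only in rows, so rows that do not move let the fingers close. It gives the time, the measured TCP pose, the force, the opening and the grip force at its end, in the units of the state.
- bot.get_obs(): the state, without advancing time (a new reading comes with each control period).
- bot.capture(name): name is "side" or "top" or "wrist"; returns the picture (420x560x3 uint8, red, green, blue); there is no depth.
- bot.camera_model(name): a dict with "fx", "fy", "cx", "cy" (pixels), "dist_coeffs" ([k1, k2, p1, p2, k3] as OpenCV has them; the pictures are not rectified), "position" and "orientation" of the camera in the world; the wrist camera has in their place "T_tool_cam" (4x4, takes a point from camera to tool coordinates, whose origin is the TCP and whose axes are the flange's). Camera axes: x right, y down, z forward; pixel columns grow to the right and rows downward; lengths in mm; the calibration is good to about 2 mm. A picture is of the moment at which its call begins: read the wrist's pose just before it. camera_model takes no time and is no camera call.
- bot.close_job(): hands the job in; it is judged then, once.
Trained networks look in the newest picture that a camera, given by its name, has taken for a name from the list of things; names that differ only in an ending like _2 or _b are one class to them, and where a whole thing is asked for, a point or a joint stands for the part that bears it (a point fixed in the world has none). Each returns a list of dicts, best first, with "p" (0 to 1); they miss things now and then, are a little off and sometimes report something else, mostly with a low value. They report only what shows in the picture. A call takes as long as a camera call.
- bot.outline_of(target, camera): "mask" (420x560 bool, what is visible of it) and "pixel" ([column, row] in pixels, amid what is visible of it).
The state is a dict: "time": time; "joint_positions": joint angles; "dq": joint speeds; "tau": joint torques, N m; "tool_pos": TCP position; "tcp_rot": TCP orientation; "contact_force": force on the tool from outside, world axes, zero at the start; "moment": the same for the moment, N m; "grip_width": finger opening in mm; "finger_force": force on a finger pad.
Only numpy, scipy, OpenCV 4.12 (cv2) and the standard library are available. Lean on these libraries where they do the work, as an engineer would, in place of code of your own. Each camera call takes 0.05 s, during which the arm holds its last target. There are 200 camera calls.

## Task

In the turning workshop, lift the yellow chip guard out of its slotted stand by the wooden tab on its top edge and hang it on the grey post: lower its two steel eyes over the two brass pintle pins together until both eyes sit fully down, then let go. Leave the green guard standing where it is.

Things in the scene. Friction and masses are not known exactly. Their poses are not given: they have to be found in the camera images.
- guard_tab (a point): YELLOW chip guard (loose, 0.3-0.6 kg), centre of its dark wooden grip tab (14 x 40 x 35 mm in x, y, z), on top of an upright yellow-framed clear leaf 12 mm thick (x), 130 wide (y), 170 high (z up). Grip the tab from above across x. This point is 187.5 mm above the leaf's underside. At first it stands in a slot 30 mm deep, floor 8 mm above the table.
- guard_eye (a point): Yellow guard's UPPER steel eye (round knuckle, 26 mm vertical hole, 36 mm outside, 20 mm high): centre of its underside, 90 mm to +y and 52.5 mm below the tab's centre; same axes as the tab. The like lower eye is 120 mm straight below.
- post: Fixed grey post. Origin: table level, on the shared axis of its 2 upright brass pins: cones 28 mm tall, 22 mm thick at foot, 8 at tip. Eyes rest on round seats (36 mm) at z 40 and 160; tips at 68 and 188. The lower eye enters sideways from -y between z 68 and 150 (upper seat's underside). 34 mm column, 170 high, its near face 35 mm to +y of the axis. The hung leaf may point any way off the column.
- spare_tab (a point): GREEN guard, not to be moved: centre of its wooden tab. Otherwise like the yellow one, standing in a like stand at least 165 mm from it (nearer to or farther from the robot); carry the yellow one out to +y, clear of it.

How it is judged:
By the outcome, as a careful person would: the job done as asked, in the order asked, and still so for the second after the job is handed in, with the robot touching nothing.
It also fails if it takes over 42 s, if anything falls off the work surface, if the arm or the gripper's body presses on something with over 40 N, if the wrist force passes 120 N, or if a joint passes its speed limit or range.

## Working session

There is one attempt and no reset: what is moved stays moved. The work goes in short steps, Python scripts to look and compute and a shell command to move; the robot and the scene stay as the last step left them, time stands still between calls to the robot, and variables do not carry over. Pictures are saved under pics/ and viewed, at most 10 in all, crops included, and the job is handed in when it is done.

```bash
mkdir -p pics; python3 - <<'E'
from plant import bot
import cv2,numpy as np
o=bot.get_obs()
for k in("time","tool_pos","tcp_rot","grip_width","contact_force"):print(k,o[k])
ims=[]
for c in("side","top"):
    im=bot.capture(c);cv2.imwrite(f"pics/{c}0.png",im[:,:,::-1]);
    m=bot.camera_model(c);print(c,{k:np.round(v,3).tolist() for k,v in m.items()})
    for t in("guard_tab","spare_tab","guard_eye","post"):
        print(c,t,[(round(d['p'],2),np.round(d['pixel']).tolist(),int(d['mask'].sum())) for d in bot.outline_of(t,c)])
print(bot.camera_model("wrist"))
E
```

```text
time 0.0
tool_pos [179.70233654 492.8580744  226.02680229]
tcp_rot [-3.14004362e+00 -2.45838302e-04  2.79176697e+00]
grip_width 91.98538085559142
contact_force [ 0.07193601  0.08666633 -0.53284164]
side {'fx': 509.201, 'fy': 509.201, 'cx': 281.339, 'cy': 208.11, 'dist_coeffs': [-0.092, 0.0, 0.0, 0.0, 0.0], 'position': [115.096, -625.049, 662.126], 'orientation': [-2.185, -0.015, -0.564]}
side guard_tab [(0.64, [321.0, 332.0], 7179)]
side spare_tab [(0.91, [383.0, 252.0], 4410)]
side guard_eye [(0.93, [323.0, 329.0], 6937)]
side post [(0.93, [222.0, 182.0], 2568)]
top {'fx': 416.758, 'fy': 416.758, 'cx': 282.517, 'cy': 215.337, 'dist_coeffs': [0.037, 0.0, 0.0, 0.0, 0.0], 'position': [492.565, -14.421, 955.202], 'orientation': [-3.11, 0.021, -1.555]}
top guard_tab [(0.83, [406.0, 263.0], 1326)]
top spare_tab [(0.56, [365.0, 173.0], 1656)]
top guard_eye [(0.66, [411.0, 264.0], 1264)]
top post [(0.8, [162.0, 206.0], 2510)]
{'fx': 323.1654088337554, 'fy': 323.1654088337554, 'cx': 276.7754937167022, 'cy': 210.13591637772294, 'dist_coeffs': array([-0.06051025,  0.        ,  0.        ,  0.        ,  0.        ]), 'T_tool_cam': array([[-7.39503153e-04, -9.69758950e-01, -2.44063581e-01,
         6.59518873e+01],
       [ 9.99998769e-01, -3.79442309e-04, -1.52228639e-03,
         1.77679642e-01],
       [ 1.38364280e-03, -2.44064406e-01,  9.69758037e-01,
        -1.57122363e+02],
       [ 0.00000000e+00,  0.00000000e+00,  0.00000000e+00,
         1.00000000e+00]])}
```

View pics/side0.png

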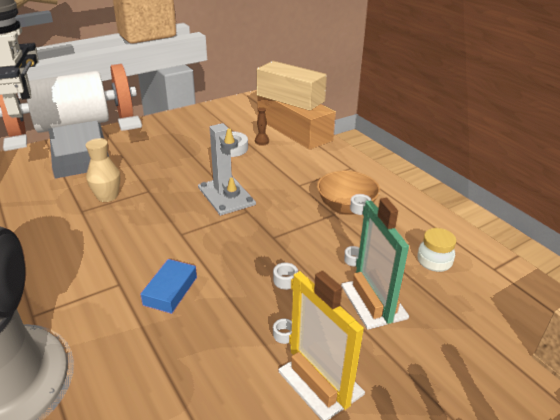

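View pics/top0.png

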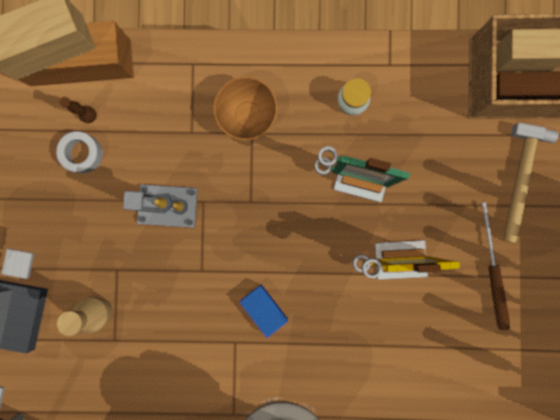

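The side view shows the yellow guard's tab at about (328,289) and its eyes at (286,275) and (284,331). The pin tips are at (229,128) and (232,178). In the top view the yellow eyes are at (372,269) and (361,264), and the post is at (165,205). I'll zoom in to get these more precisely.

```bash
python3 - <<'E'
import cv2,numpy as np
s=cv2.imread("pics/side0.png");t=cv2.imread("pics/top0.png")
def c(im,x,y):
    return cv2.resize(im[y:y+75,x:x+100],(400,300),interpolation=cv2.INTER_CUBIC)
cv2.imwrite("pics/z1.png",np.vstack([np.hstack([c(s,265,262),c(t,348,225)]),np.hstack([c(s,190,120),c(t,120,170)])]))
E
```

```text
(no output)
```

View pics/z1.png

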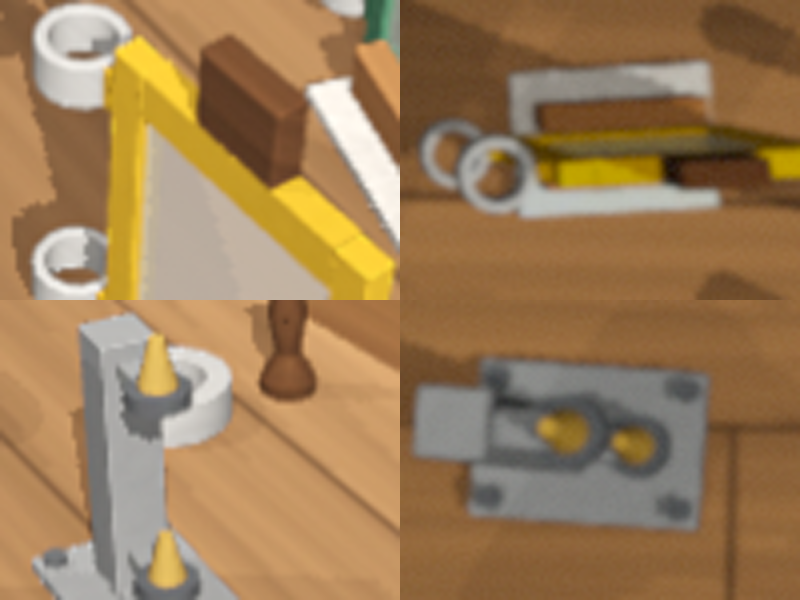

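The crops show eye-ring tops at side (285.5,270) and (284,326), and at top (372,268) and (362,263). The tab top is at side (328.5,281) and top (428.5,268.7). The pin tips are at side (229.3,129) and (231.5,178), and at top (156.3,201.8) and (175.5,205).

```bash
cat >h.py <<'E'
import numpy as np,cv2
from scipy.spatial.transform import Rotation as R
from plant import bot
def ray(c,px,T=None):
    m=bot.camera_model(c);K=np.array([[m['fx'],0,m['cx']],[0,m['fy'],m['cy']],[0,0,1]])
    u=cv2.undistortPoints(np.array([[px]],float),K,np.array(m['dist_coeffs']))[0,0]
    if c=="wrist":
        A=T@np.array(m['T_tool_cam']);Rm,p=A[:3,:3],A[:3,3]
    else: Rm,p=R.from_euler('xyz',m['orientation']).as_matrix(),np.array(m['position'])
    d=Rm@np.r_[u,1];return p,d/np.linalg.norm(d)
def atz(c,px,z,T=None):
    p,d=ray(c,px,T);return p+d*(z-p[2])/d[2]
def tri(*rs):
    A=sum(np.eye(3)-np.outer(d,d) for p,d in rs);b=sum((np.eye(3)-np.outer(d,d))@p for p,d in rs)
    return np.linalg.solve(A,b)
def tool():
    o=bot.get_obs();T=np.eye(4);T[:3,:3]=R.from_euler('xyz',o['tcp_rot']).as_matrix();T[:3,3]=o['tool_pos'];return T
E
python3 - <<'E'
from h import *
np.set_printoptions(precision=1,suppress=True)
for n,s,t,z in[("eyeU",(285.5,270.2),(371.9,268.2),163),("eyeL",(283.8,326.3),(361.8,263),43),("tabtop",(328.5,281),(428.5,268.7),213),
 ("tipU",(229.3,129),(156.3,201.8),188),("tipL",(231.5,178),(175.5,205),68),("seatU",(229.3,143.3),(161.8,203.8),160),("seatL",(231.5,190),(180,206.8),40)]:
    print(n,atz("side",s,z),atz("top",t,z),tri(ray("side",s),ray("top",t)))
T=tool();print(T)
E
```

```text
eyeU [ 421.7 -166.1  163. ] [ 420.7 -166.7  163. ] [ 421.  -166.7  163.8]
eyeL [ 421.3 -166.1   43. ] [ 420.6 -168.    43. ] [ 420.6 -167.6   44.8]
tabtop [ 426.8 -258.   213. ] [ 426.3 -255.5  213. ] [ 426.9 -256.5  211.6]
tipU [540.9 236.  188. ] [538.5 236.4 188. ] [539.4 235.5 188.7]
tipL [541.1 236.8  68. ] [539.4 234.3  68. ] [539.4 233.7  70.2]
seatU [535.2 227.5 160. ] [536.5 234.9 160. ] [537.8 235.6 155.8]
seatL [537.5 232.4  40. ] [537.1 232.2  40. ] [537.2 232.   40.4]
[[ -0.9   0.3  -0.  179.9]
 [  0.3   0.9  -0.  493.2]
 [  0.   -0.   -1.  226.7]
 [  0.    0.    0.    1. ]]
```

```bash
python3 -m jog '[[0,0,-9,0,0,0.145],[0,0,-9,0,0,0.145],[0,0,-9,0,0,0.145],[0,0,-9,0,0,0.145],[0,0,-9,0,0,0.145],[0,0,-9,0,0,0.145],[0,0,-9,0,0,0.145],[0,0,-9,0,0,0.144]]'
```

```text
time: 1.3
tool_pos: [179.9, 493.2, 299.1]
tcp_rot: [3.142, -0.0, 1.627]
contact_force: [-0.1, -0.4, -0.5]
grip_width: 91.9
finger_force: 0.0
```

```bash
python3 -m jog '[[-40.7,22.5,0,0,0,0],[-40.7,22.5,0,0,0,0],[-40.7,22.5,0,0,0,0],[-40.7,22.5,0,0,0,0],[-40.7,22.5,0,0,0,0],[-40.7,22.5,0,0,0,0],[-40.7,22.5,0,0,0,0],[-40.7,22.5,0,0,0,0],[-40.7,22.5,0,0,0,0],[-40.7,22.5,0,0,0,0]]' && python3 -m jog '[[-44.5,-3.2,0,0,0,0],[-44.5,-3.2,0,0,0,0],[-44.5,-3.2,0,0,0,0],[-44.5,-3.2,0,0,0,0],[-44.5,-3.2,0,0,0,0],[-44.5,-3.2,0,0,0,0],[-44.5,-3.2,0,0,0,0],[-44.5,-3.2,0,0,0,0],[0,0,0,0,0,0]]'
python3 - <<'E'
from h import *
o=bot.get_obs();print(o['tool_pos'],o['tcp_rot'],o['time'])
im=bot.capture("wrist");cv2.imwrite("pics/w1.png",im[:,:,::-1])
for t in("guard_tab","guard_eye"):
    print(t,[(round(d['p'],2),np.round(d['pixel']).tolist()) for d in bot.outline_of(t,"wrist")])
E
```

```text
time: 2.3
tool_pos: [430.4, 99.1, 299.0]
tcp_rot: [3.141, -0.0, 1.633]
contact_force: [0.4, 2.0, -0.6]
grip_width: 91.8
finger_force: 0.0
time: 3.2
tool_pos: [425.6, -260.6, 298.0]
tcp_rot: [-3.141, 0.001, 1.628]
contact_force: [0.0, -0.0, -0.4]
grip_width: 92.1
finger_force: 0.0
[ 425.62400654 -260.61888287  297.99830615] [-3.14087375e+00  1.18431200e-03  1.62769093e+00] 3.2
guard_tab [(0.75, [280.0, 159.0])]
guard_eye [(0.97, [282.0, 162.0])]
```

View pics/w1.png

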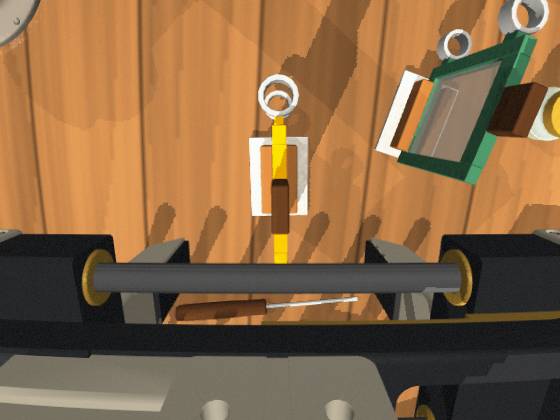

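The wrist view shows the tab top at about (281,207) and the upper eye ring's top at (278,95). The guard is lined up with the tool.

```bash
python3 - <<'E'
from h import *
np.set_printoptions(precision=1,suppress=True)
T=tool()
for px,z in[((281,207),213),((278,95),163),((278.5,102.5),43)]: 
    p=atz("wrist",px,z,T);print(p, (T[:3,:3].T@(p-T[:3,3])))
E
```

```text
[ 428.1 -248.5  213. ] [ 6.8  2.5 85.5]
[ 420.5 -161.4  163. ] [ 94.1   0.3 135.6]
[ 421.3 -158.4   43. ] [ 97.    1.3 255.6]
```

```bash
python3 -m jog '[[3,1,18,0,0,0],[3.5,0.8,18,0,0,0],[0,0,20,0,0,0],[0,0,20,0,0,0],[0,0,20,0,0,0],[0,0,15,0,0,0],[0,0,6,0,0,0],[0,0,0,0,0,0],[0,0,0,0,0,0]]' && python3 -m jog '[[0,0,0,0,0,0],[0,0,0,0,0,0],[0,0,0,0,0,0],[0,0,0,0,0,0],[0,0,0,0,0,0],[0,0,0,0,0,0],[0,0,0,0,0,0],[0,0,0,0,0,0],[0,0,0,0,0,0],[0,0,0,0,0,0]]' 0
```

```text
time: 4.25
tool_pos: [428.1, -249.0, 182.6]
tcp_rot: [3.14, 0.001, 1.634]
contact_force: [0.2, 0.2, -0.0]
grip_width: 91.9
finger_force: 0.0
time: 5.25
tool_pos: [427.6, -249.3, 181.7]
tcp_rot: [-3.142, -0.0, 1.633]
contact_force: [0.5, 0.6, 0.4]
grip_width: 16.3
finger_force: 0.0
```

```bash
python3 -m jog '[[0,0,0,0,0,0],[0,0,0,0,0,0],[0,0,0,0,0,0],[0,0,0,0,0,0],[0,0,0,0,0,0]]' && python3 -m jog '[[0,0,-2,0,0,0],[0,0,-4,0,0,0],[0,0,-6,0,0,0],[0,0,-8,0,0,0],[0,0,-8,0,0,0],[0,0,-8,0,0,0],[0,0,-8,0,0,0],[0,0,-8,0,0,0],[0,0,-8,0,0,0],[0,0,-6,0,0,0],[0,0,-4,0,0,0],[0,0,0,0,0,0]]'
```

```text
time: 5.75
tool_pos: [427.6, -249.3, 181.7]
tcp_rot: [-3.142, -0.0, 1.633]
contact_force: [-0.3, -0.2, -0.6]
grip_width: 13.8
finger_force: 30.0
time: 6.95
tool_pos: [427.8, -249.5, 252.2]
tcp_rot: [3.141, 0.001, 1.633]
contact_force: [-0.0, 0.2, -5.2]
grip_width: 13.8
finger_force: 30.0
```

```bash
python3 -m jog '[[8,0.5,0,0,0,0],[18,1,0,0,0,0],[28,1.7,0,0,0,0],[34,2.1,0,0,0,0],[36,2.2,0,0,0,0],[36,2.2,0,0,0,0],[36,2.2,0,0,0,0],[36,2.2,0,0,0,0],[34,2.1,0,0,0,0],[24,1.5,0,0,0,0],[12,0.8,0,0,0,0],[6,0.4,0,0,0,0]]' && python3 -m jog '[[0,6,0,0,0,0],[-1,14,0,0,0,0],[-1,20,0,0,0,0],[-1,20,0,0,0,0],[-1,20,0,0,0,0],[-1,18,0,0,0,0],[-1,12,0,0,0,0],[-1,6,0,0,0,0],[0,3,0,0,0,0],[0,0,0,0,0,0],[0,0,0,0,0,0]]'
python3 - <<'E'
from h import *
o=bot.get_obs();print(o['tool_pos'],o['tcp_rot'],o['time'],o['contact_force'],o['moment'])
c=[]
for n,x,y in(("side",195,95),("top",120,155)):
    im=bot.capture(n)[:,:,::-1];cv2.imwrite(f"pics/{n}1.png",im)
    print([(round(d['p'],2),np.round(d['pixel'])) for d in bot.outline_of("guard_eye",n)])
    c.append(cv2.resize(im[y:y+150,x:x+100],(400,600),interpolation=cv2.INTER_CUBIC))
cv2.imwrite("pics/z2.png",np.hstack(c))
E
```

```text
time: 8.15
tool_pos: [426.7, 60.6, 251.6]
tcp_rot: [-3.141, -0.0, 1.635]
contact_force: [-0.3, -1.4, -5.2]
grip_width: 13.9
finger_force: 30.0
time: 9.25
tool_pos: [546.1, 59.4, 251.7]
tcp_rot: [-3.141, -0.0, 1.633]
contact_force: [-0.3, -0.4, -4.4]
grip_width: 14.1
finger_force: 30.0
[546.1343661   59.41670171 251.69594837] [-3.14113139e+00 -8.33097876e-05  1.63254877e+00] 9.25 [-0.25525945 -0.40303934 -4.44862224] [-0.10431641  0.04841869  0.06545625]
[(0.73, array([277., 174.]))]
[(0.45, array([288., 197.]))]
```

View pics/z2.png

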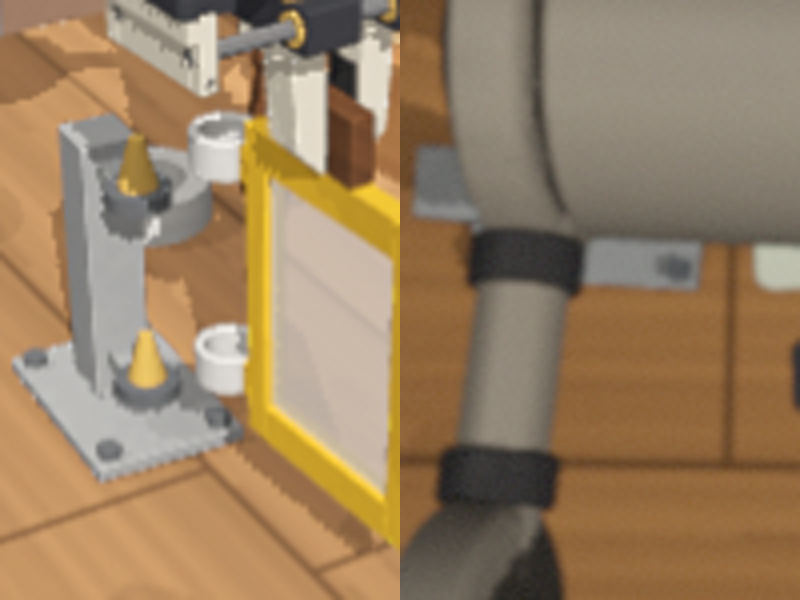

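The side view shows the guard hanging upright. The upper eye-ring top is near (250,127), about level and just above the pin tip, and the lower is near (252,180). The arm hides the post from the top camera, so I'll use the wrist camera.

```bash
python3 - <<'E'
from h import *
np.set_printoptions(precision=1,suppress=True)
print(atz("side",(250,127.2),233),atz("side",(252,180.5),113))
im=bot.capture("wrist")[:,:,::-1];cv2.imwrite("pics/w2.png",im)
cv2.imwrite("pics/z3.png",cv2.resize(im[0:150,180:380],(800,600),interpolation=cv2.INTER_CUBIC))
E
```

```text
[537.6 141.  233. ] [539.9 141.6 113. ]
```

View pics/z3.png

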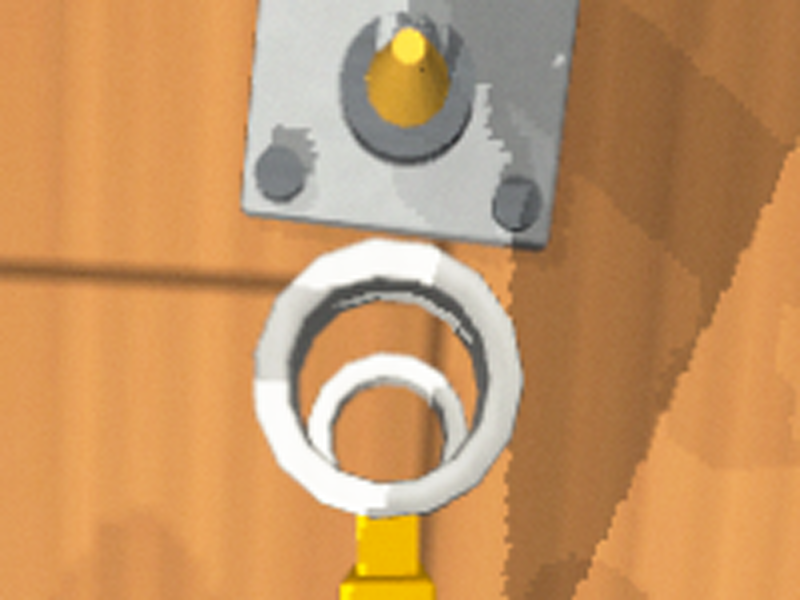

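The wrist view shows the upper eye top at (277.2,94.5) and the lower at (277,108). The lower pin tip is at (282,11.2) and its seat at (281.7,21.5).

```bash
python3 - <<'E'
from h import *
np.set_printoptions(precision=1,suppress=True)
T=tool();print(T[:3,3])
for px,z in[((277.2,94.5),233),((277,108.2),113),((282,11.2),68),((281.7,21.5),40)]:
    p=atz("wrist",px,z,T);print(p,T[:3,:3].T@(p-T[:3,3]))
E
```

```text
[546.4  59.7 251.9]
[540.8 142.6 233. ] [83.1 -0.4 18.9]
[540.7 142.8 113. ] [ 83.3  -0.6 138.9]
[539.7 236.4  68. ] [176.8   4.3 183.9]
[539.9 235.5  40. ] [175.8   4.4 211.9]
```

```bash
python3 -m jog '[[4,1,0,0,0,0],[10,1.2,0,0,0,0],[14,1,0,0,0,0],[16,1,0,0,0,0],[16,1,0,0,0,0],[14,0,0,0,0,0],[10,0,0,0,0,0],[6,0,0,0,0,0],[3.5,0,0,0,0,0],[0,0,0,0,0,0],[0,0,0,0,0,0]]'
python3 - <<'E'
from h import *
o=bot.get_obs();print(o['tool_pos'],o['tcp_rot'],o['time'],o['contact_force'],o['moment'])
im=bot.capture("wrist")[:,:,::-1];cv2.imwrite("pics/w3.png",im)
a=cv2.resize(im[60:160,210:343],(400,300),interpolation=cv2.INTER_CUBIC)
im=bot.capture("side")[:,:,::-1];cv2.imwrite("pics/side3.png",im)
b=cv2.resize(im[100:212,190:265],(400,600),interpolation=cv2.INTER_CUBIC)
cv2.imwrite("pics/z4.png",np.hstack([np.vstack([a,a*0]),b]))
E
```

```text
time: 10.6
tool_pos: [546.0, 152.8, 251.7]
tcp_rot: [3.142, 0.0, 1.632]
contact_force: [1.0, -0.8, -5.3]
grip_width: 13.8
finger_force: 30.0
[546.03836049 152.81668793 251.71083462] [3.14158690e+00 2.76376658e-04 1.63240087e+00] 10.6 [ 0.97833186 -0.82995489 -5.32311914] [-0.14323937  0.03884832 -0.06145596]
```

View pics/z4.png

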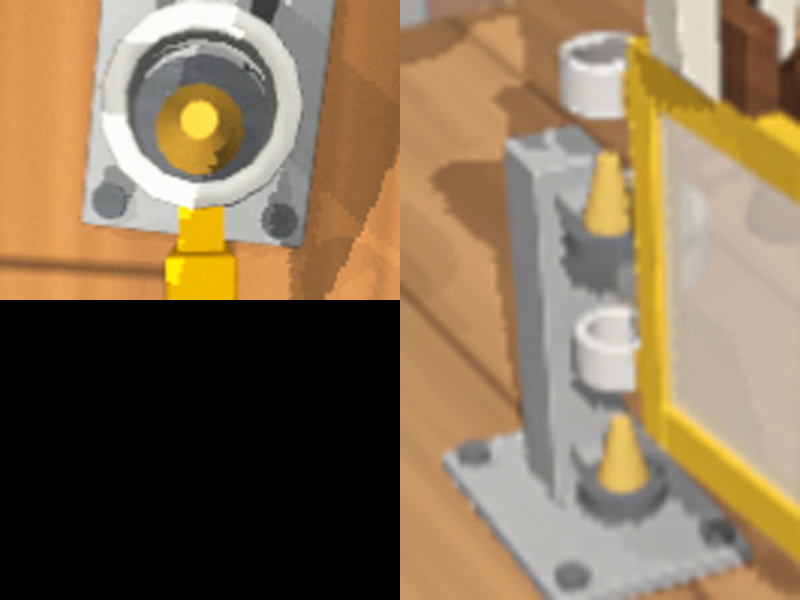

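The wrist view shows the upper eye over the upper pin: ring centre (277.2,94.9), pin tip (276.2,99.2). The side view agrees.

```bash
python3 - <<'E'
from h import *
np.set_printoptions(precision=1,suppress=True)
T=tool()
for px,z in[((277.2,94.9),233),((276.2,99.2),188),((276.2,106.5),162)]:
    p=atz("wrist",px,z,T);print(p,T[:3,:3].T@(p-T[:3,3]))
E
```

```text
[540.6 235.4 233. ] [82.9 -0.4 18.8]
[539.8 237.  188. ] [84.5 -1.1 63.8]
[540.  234.1 162. ] [81.6 -1.1 89.8]
```

```bash
python3 -m jog '[[0.3,-0.6,3,0,0,0],[0,0,5,0,0,0],[0,0,6,0,0,0],[0,0,6,0,0,0],[0,0,6,0,0,0],[0,0,6,0,0,0],[0,0,5,0,0,0],[0,0,4,0,0,0],[0,0,3,0,0,0],[0,0,0,0,0,0]]' && python3 -m jog '[[0,0,2,0,0,0],[0,0,1.5,0,0,0],[0,0,1.5,0,0,0],[0,0,1,0,0,0],[0,0,0,0,0,0]]'
```

```text
time: 11.7
tool_pos: [545.2, 153.5, 207.3]
tcp_rot: [-3.141, -0.0, 1.633]
contact_force: [0.5, 1.2, -5.2]
grip_width: 13.9
finger_force: 30.0
time: 12.2
tool_pos: [545.3, 153.5, 201.6]
tcp_rot: [-3.141, -0.0, 1.633]
contact_force: [0.9, -0.1, -5.0]
grip_width: 13.6
finger_force: 30.0
```

```bash
for i in 1 2 ; do python3 -m jog '[[0,0,1,0,0,0],[0,0,0.5,0,0,0],[0,0,0,0,0,0]]'; done
```

```text
time: 12.5
tool_pos: [545.3, 153.5, 200.1]
tcp_rot: [-3.142, -0.0, 1.633]
contact_force: [-0.3, 0.0, -5.6]
grip_width: 13.7
finger_force: 30.0
time: 12.8
tool_pos: [545.4, 153.5, 198.7]
tcp_rot: [3.142, -0.0, 1.633]
contact_force: [-0.3, -0.3, -4.7]
grip_width: 13.8
finger_force: 30.0
```

```bash
for i in 1 2 3; do python3 -m jog '[[0,0,0.7,0,0,0],[0,0,0,0,0,0]]' | grep -E "pos|force"; done
```

```text
tool_pos: [545.5, 153.5, 198.6]
contact_force: [-1.1, -0.9, -0.8]
finger_force: 30.0
tool_pos: [545.7, 153.4, 198.5]
contact_force: [-1.5, -2.8, 5.2]
finger_force: 30.0
tool_pos: [545.8, 153.3, 198.3]
contact_force: [-2.8, -3.5, 8.6]
finger_force: 30.0
```

The eye seated at TCP z 198.7, as predicted, and the support force is rising. Next I'll ease the load and release.

```bash
python3 -m jog '[[0,0,-1.2,0,0,0],[0,0,0,0,0,0]]' | grep -E "pos|contact"; python3 -m jog '[[0,0,0,0,0,0],[0,0,0,0,0,0],[0,0,0,0,0,0],[0,0,0,0,0,0],[0,0,0,0,0,0],[0,0,0,0,0,0],[0,0,0,0,0,0]]' 50; python3 -m jog '[[0,0,-4,0,0,0],[0,0,-8,0,0,0],[0,0,-12,0,0,0],[0,0,-16,0,0,0],[0,0,-16,0,0,0],[0,0,-16,0,0,0],[0,0,-16,0,0,0],[0,0,-12,0,0,0],[-15,0,-4,0,0,0],[-15,0,0,0,0,0],[0,0,0,0,0,0],[0,0,0,0,0,0]]'
python3 - <<'E'
from h import *
im=bot.capture("wrist")[:,:,::-1]
a=cv2.resize(im[0:225,130:430],(400,300),interpolation=cv2.INTER_CUBIC)
im=bot.capture("side")[:,:,::-1]
b=cv2.resize(im[100:250,190:290],(400,600),interpolation=cv2.INTER_CUBIC)
cv2.imwrite("pics/z5.png",np.hstack([np.vstack([a,a*0]),b]))
E
```

```text
tool_pos: [545.6, 153.5, 198.4]
contact_force: [-2.1, -2.3, 4.5]
time: 14.3
tool_pos: [545.4, 153.5, 197.8]
tcp_rot: [3.142, -0.0, 1.633]
contact_force: [0.8, -0.2, 0.0]
grip_width: 45.9
finger_force: 0.0
time: 15.5
tool_pos: [547.0, 122.7, 301.1]
tcp_rot: [-3.14, -0.0, 1.631]
contact_force: [-0.1, 0.5, -0.9]
grip_width: 46.1
finger_force: 0.0
```

View pics/z5.png

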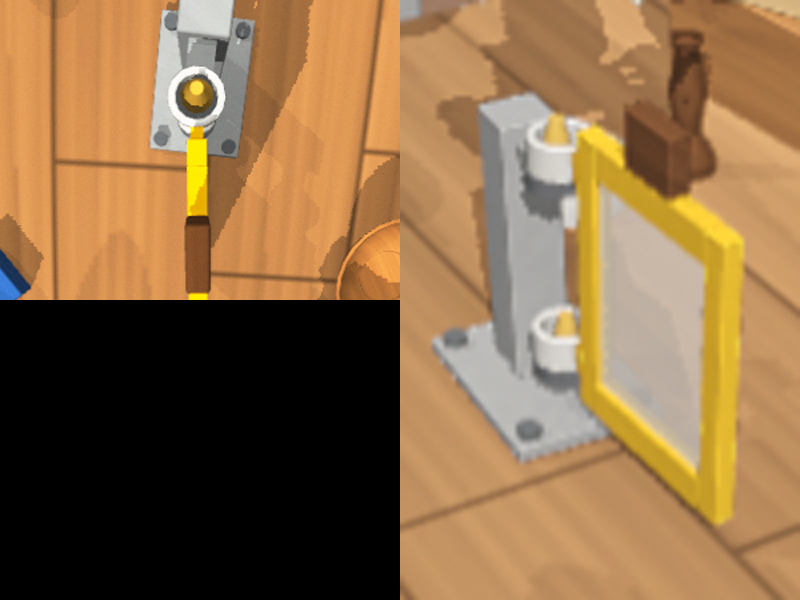

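Both eyes sit flat on their seats with the pin tips showing through: in the side crop, the upper is near (555,150) and the lower near (562,335). The gripper is clear, so I'm handing the job in.

```bash
python3 -c "
from plant import bot
print(bot.close_job())"
```

```text
the job is handed in; nothing more can be done
None
```

The yellow guard hangs on the post with both eyes fully down on their seats, the gripper has let go and is clear, the green guard was left alone, and the job was handed in at about 15.6 s.

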